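# Silence the kitchen alarm: press the sunken reset key

### The job

Reset the kitchen alarm box: with a fingertip in the dip of its sliding cover, push the cover fully open, then reach down into the round well this uncovers and press the round key all the way down, keeping it down for about a second. Let the key come up again, push the cover fully shut, and finish clear of everything. Only touch and push: do not lift the box or shove it about, do not press the square test key, and leave the clothes peg on top of the box and the other things on the bench as they are.

Things in the scene. Friction and masses are not known exactly. Their poses are not given: they have to be found in the camera images.
- alarm_box: white kitchen alarm base box, x 160 mm, y 170 mm, flat top 66 mm above the bench, 2 kg, loose on rubber feet. Origin: centre of its underside, x and y along its sides, z up. On its -x half the grey cover slides in a track (62 mm wide, 12 mm deep, centre line x = -41 mm, from y = -68 to +66 mm). On its +x half: open square well with the test key, and a sounder grille.
- cover_dip (a point): centre of the floor of the finger dip in the middle of the sliding cover (grey plate 61 x 70 mm, 70 along its travel, flush in its track). Dip 40 x 40 mm (sides along box x and y), 8.5 mm deep, floor 57.5 mm above the bench, rim level with the box's top; at box x = -41, y = -33 mm when shut. A fingertip in the dip pushes the cover by the dip's wall.
- cover (a joint): sliding cover, m: 0 fully shut over the round well, grows along the box's +y to 0.062 fully open at its stop (well entirely clear from 0.057). About 1 N of friction, stays where left; may start up to 12 mm ajar.
- reset_face (a point): centre of the top face of the round reset key, a grey disc 36 mm across at the bottom of the round well (44 mm across, at box x = -41, y = -33 mm, under the shut cover). Face 34 mm above the bench when up: 20 mm below the well's mouth (the track's floor), 32 mm below the box's top.
- reset_key (a joint): travel of the reset key, m: 0 up, 0.005 fully down against its stop; spring, about 1.5 N to start and 4 N fully down, returns by itself
- test_key (a joint): travel of the square test key, m (36 mm wide, face 34 mm above the bench, in the open square well, 44 mm wide, at box x = 38, y = -33 mm): 0 up, 0.005 fully down; same spring. Not to be pressed.
- clothes_peg: bystander; wooden spring clothes peg, 74 x 10 x 10 mm, lying on the box's top beside the cover's track; origin under its centre, length along its y
- tape_dispenser: bystander; black weighted tape dispenser, 50 x 150 x 91 mm with its clear roll, on the bench; origin centre of underside
- marker_caddy: bystander; yellow plastic open caddy, 80 x 100 x 90 mm, with three fixed markers rising to 138 mm; origin centre of underside
- tin: bystander; round stainless tin with lid and knob, 94 mm across, 96 mm high; origin centre of underside
- mug: bystander; white mug, 80 mm across, 92 mm high; origin centre of underside
- spice_jar: bystander; glass jar with black cap, 48 mm across, 95 mm high; origin centre of underside
There are look-alikes about, which are no part of the job. There is more than one size of the alarm_box; the one meant has the size given above.

How it is judged:
By the outcome, as a careful person would: the job done as asked, in the order asked, and still so for the second after the job is handed in, with the robot touching nothing.
It also fails if it takes over 54 s, if anything falls off the work surface, if the arm or the gripper's body presses on something with over 40 N, if the wrist force passes 120 N, or if a joint passes its speed limit or range.

### The arm

A 6-joint arm with a two-finger parallel gripper is mounted at the origin on the work surface. World frame = base frame: x ahead of the robot, y to its left, z up, the work surface at z = 0. Lengths are in m, angles in rad, forces in N, time in s.
With the tool pointing down it reaches from about 0.2 to 0.875 m from the base axis. Payload 3.4 kg.
Tool frame: the origin (TCP) lies at the very end of the fingers, on their centre line; the grasp point (between the pads) lies 19 mm behind it; z points along the fingers, y is the direction in which the jaws open and shut (so a half turn about z gives the same grasp; the last joint's range is limited). The gripper opens to 94 mm and grips with 3 to 60 N. Pads are 16 mm wide; open, the fingers measure 119 mm over their backs; the gripper's body (75 mm by 177 mm) begins 78 mm behind the grasp point.
Start: joints at [1.076, 0.276, 1.505, -0, 1.361, -0.121], TCP at [0.21, 0.535, 0.205] pointing down, gripper open.
Joint ranges: [-2.89, 2.89], [-0.75, 2.08], [0.22, 2.7], [-1.18, 4.32], [0.11, 2.71], [-2.7, 2.7]. Speed limits (rad/s): [2.57, 2.57, 3.14, 3.14, 3.14, 3.14].

### API

Orientations are given as a unit quaternion [x, y, z, w].
In Python, from workcell import arm, get_image, get_calibration gives the robot as it stands.
- The arm moves only by the shell command python3 -m pendant 'ROWS' [FORCE]. ROWS is JSON, a list of rows, each an object with "hand": the opening in per cent of the stroke, from 0 (shut) to 100 (fully open); "xyz": the shift along the world's x, y, z in mm, a list of three; "rot": the turn, a rotation vector about the world's x, y, z in degrees, a list of three. In form: [{"hand": hand, "xyz": [x, y, z], "rot": [ax, ay, az]}, ...]. A call has 1 to 5 rows; each row shifts and turns the commanded pose from where the row before left it; what a row does not reach is not made up. A row lasts 1/10 s, in which the tool goes at most 50 mm and 8.59 degrees, less where a joint would pass 70% of its speed; a pose out of reach is approached as far as the arm can. A call is refused whole if a number of a shift passes 50 or a number of a turn 8.59, either way. A call with a gripper value outside its range is refused whole. The fingers move at their own pace and stop on an object; FORCE is the grip in N (left out, the last holds). Time passes only in rows, so rows that do not move let the fingers close. It gives the time, the measured TCP pose, the force and the opening at its end, in the units of the state.
- arm.state(): the state, without advancing time (a new reading comes with each control period).
- get_image(name): name is "scene" or "top" or "wrist"; returns the picture (384x512x3 uint8, blue, green, red); there is no depth.
- get_calibration(name): a dict with "fx", "fy", "cx", "cy" (pixels), "R" (3x3) and "t" (3): a world point X has camera coordinates R X + t. Camera axes: x right, y down, z forward; pixel columns grow to the right and rows downward; lengths in m; the calibration is good to about 2 mm. A picture is of the moment at which its call begins: read the wrist's pose just before it. get_calibration takes no time and is no camera call; for the wrist camera it gives the pose at the moment of the call.
- arm.sign_off(): hands the job in, once; it reports no verdict.
The state is a dict: "t": time; "joints": joint angles; "qd": joint speeds; "effort": joint torques, N m; "eef_pos": TCP position; "tcp_rot": TCP orientation; "wrist_force": force on the tool from outside, world axes, zero at the start; "moment": the same for the moment, N m; "width": finger opening in m.
Only numpy, scipy, OpenCV 4.12 (cv2) and the standard library are available. Lean on these libraries where they do the work, as an engineer would, in place of code of your own. Each camera call takes 0.05 s, during which the arm holds its last target.

## Working session

There is one attempt and no reset: what is moved stays moved. The work goes in short steps, Python scripts to look and compute and a shell command to move; the robot and the scene stay as the last step left them, time stands still between calls to the robot, and variables do not carry over. Pictures are saved under pics/ and viewed, and the job is handed in when it is done.

```bash
mkdir -p pics; ls; python3 - <<'E'
from workcell import arm,get_image,get_calibration
import cv2
for n in("top","scene","wrist"):
    cv2.imwrite(f"pics/{n}0.png",get_image(n))
    c=get_calibration(n);print(n,c)
print(arm.state())
E
```

```text
pics
top {'fx': 415.80500403720396, 'fy': 415.80500403720396, 'cx': 260.9960669262736, 'cy': 196.3487610639026, 'R': array([[-0.02760253, -0.99961837,  0.00109879],
       [-0.99626646,  0.02741999, -0.08186143],
       [ 0.08180006, -0.00335427, -0.99664312]]), 't': array([0.0151576 , 0.56853386, 1.27675527])}
scene {'fx': 491.12447549984927, 'fy': 491.12447549984927, 'cx': 259.5320772040859, 'cy': 187.23589665532523, 'R': array([[ 0.87125434,  0.49076076, -0.00835225],
       [ 0.31454814, -0.571323  , -0.75805639],
       [-0.37679616,  0.65783273, -0.65213553]]), 't': array([-0.49788537, -0.11932937,  1.54822492])}
wrist {'fx': 267.2645871337662, 'fy': 267.2645871337662, 'cx': 253.48984828280084, 'cy': 186.274970710248, 'R': array([[ 0.36384612,  0.93145822, -0.00125645],
       [ 0.89883933, -0.35075005,  0.26279699],
       [ 0.24434372, -0.09674701, -0.96485033]]), 't': array([-0.5749603 , -0.02919913,  0.39212908])}
{'t': 0.15, 'joints': array([ 1.07599389e+00,  2.76419068e-01,  1.50580928e+00, -1.23763790e-06,
        1.36070616e+00, -1.20963547e-01]), 'qd': array([-0.00055162, -0.00155088, -0.0058244 ,  0.00058115,  0.00088103,
        0.00124996]), 'effort': array([ 5.13522755e-04, -4.04930127e+01, -2.37431663e+01,  6.99742092e-02,
        3.15930904e-02, -1.11245201e-04]), 'eef_pos': array([0.20977171, 0.53492173, 0.20483411]), 'tcp_rot': array([ 1.85832715e-01,  9.82581168e-01, -6.39561582e-04, -2.02742303e-04]), 'wrist_force': array([-1.06259394,  0.22215324,  0.02661928]), 'moment': array([0.01277693, 0.00235383, 0.01023556]), 'width': 0.09422272948955808}
```

View pics/top0.png

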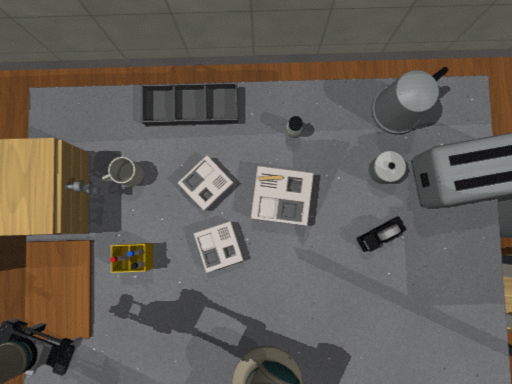

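View pics/scene0.png

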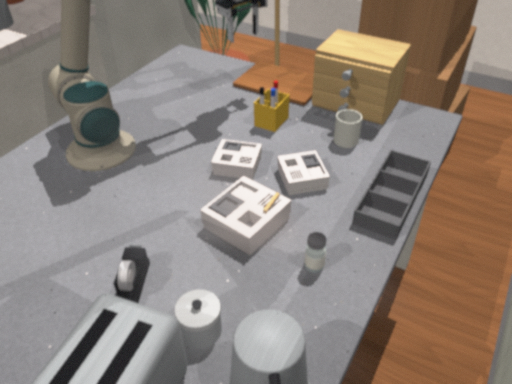

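View pics/wrist0.png

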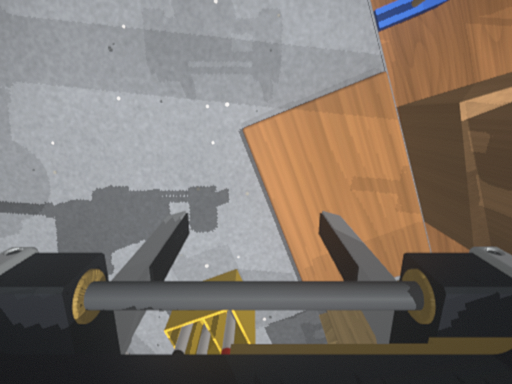

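Three alarm boxes appear in the top view, at px (208,183), (218,247) and (282,195). Only the last is larger and carries the peg. I'll enlarge it to confirm.

```bash
python3 - <<'E'
import cv2
a=cv2.imread("pics/top0.png")[155:235,235:330]
cv2.imwrite("pics/top0c.png",cv2.resize(a,None,fx=7,fy=7,interpolation=cv2.INTER_CUBIC))
E
```

```text
(no output)
```

View pics/top0c.png

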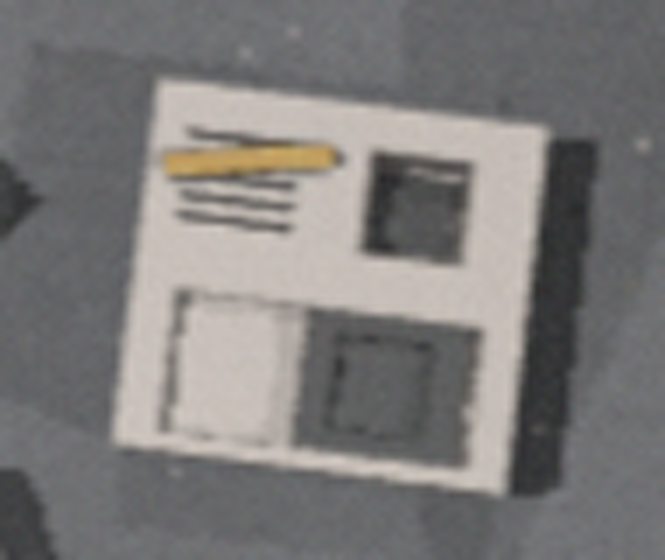

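The crop shows a white box with a grey cover at lower right, the square well at upper right and the peg over the grille. Box corners are at crop px (157,78), (550,127), (508,495), (113,442). I'll fit the pose with the 66 mm top height and check the size.

```bash
cat > h.py <<'E'
import numpy as np
def ray(c,u,v,z):
    R=np.array(c["R"]);t=np.array(c["t"]);o=-R.T@t
    d=R.T@np.array([(u-c["cx"])/c["fx"],(v-c["cy"])/c["fy"],1]);return o+d*(z-o[2])/d[2]
def proj(c,X):
    p=np.array(c["R"])@X+c["t"];return c["fx"]*p[0]/p[2]+c["cx"],c["fy"]*p[1]/p[2]+c["cy"]
def fit(P,Q): # local P -> world Q 2D
    p=P-P.mean(0);q=Q-Q.mean(0)
    a=np.arctan2((p[:,0]*q[:,1]-p[:,1]*q[:,0]).sum(),(p*q).sum())
    R=np.array([[np.cos(a),-np.sin(a)],[np.sin(a),np.cos(a)]]);return a,R,Q.mean(0)-R@P.mean(0)
E
python3 - <<'E'
from workcell import *
from h import *
c=get_calibration("top")
f=lambda u,v,z=.066:ray(c,235+(u+.5)/7-.5,155+(v+.5)/7-.5,z)[:2]
Q=np.array([f(157,78),f(550,127),f(508,495),f(113,442)])
P=np.array([[80,85],[80,-85],[-80,-85],[-80,85]])/1e3
print([np.linalg.norm(Q[i]-Q[(i+1)%4]).round(4) for i in range(4)])
a,R,T=fit(P,Q);print(np.degrees(a),T,(Q-(P@R.T+T)).round(4))
for n,uv,z in [("dip TL",(340,335),.066),("dip TR",(437,345),.066),("dip BR",(425,440),.066),("dip BL",(328,432),.066),("covL top",(308,310),.066),("covL bot",(292,447),.066),("covR t",(482,328),.066),("covR b",(467,468),.066),("peg L",(165,163),.076),("peg R",(340,155),.076)]:
    print(n,(R.T@(f(*uv,z)-T)*1e3).round(1))
print("dip shut",T+R@[-.041,-.033])
E
```

```text
[np.float64(0.1719), np.float64(0.1606), np.float64(0.1712), np.float64(0.1592)]
-8.752467384765309 [ 0.56690903 -0.06396007] [[ 0.0001  0.0013]
 [-0.0002 -0.0006]
 [-0.0008 -0.0009]
 [ 0.0008  0.0001]]
dip TL [-21.3  -6.1]
dip TR [-20.3 -48.1]
dip BR [-61.6 -47.8]
dip BL [-63.4  -6. ]
covL top [-12.2   8.9]
covL bot [-71.8   8.6]
covR t [-10.6 -66.5]
covR b [-71.3 -67.1]
peg L [42.2 78. ]
peg R [55.   3.7]
dip shut [ 0.521365   -0.09033698]
```

The size measures 160 x 171 mm, so this is the right box. Its yaw is -8.75° and the cover is about 6 mm ajar. I'll travel above the dip, closing the fingers and aligning the jaw axis with box x.

```bash
python3 -m pendant '[{"hand":0,"xyz":[20.8,-41.3,0],"rot":[0,0,-7]},{"hand":0,"xyz":[20.8,-41.3,0],"rot":[0,0,-7]},{"hand":0,"xyz":[20.8,-41.3,0],"rot":[0,0,-7]},{"hand":0,"xyz":[20.8,-41.3,0],"rot":[0,0,-7]},{"hand":0,"xyz":[20.8,-41.3,0],"rot":[0,0,-7]}]' 20
python3 -m pendant '[{"hand":0,"xyz":[20.8,-41.3,0],"rot":[0,0,-7]},{"hand":0,"xyz":[20.8,-41.3,0],"rot":[0,0,-7]},{"hand":0,"xyz":[20.8,-41.3,0],"rot":[0,0,-7]},{"hand":0,"xyz":[20.8,-41.3,0],"rot":[0,0,-7]},{"hand":0,"xyz":[20.8,-41.3,0],"rot":[0,0,-7]}]'
python3 -m pendant '[{"hand":0,"xyz":[20.8,-41.3,0],"rot":[0,0,-7]},{"hand":0,"xyz":[20.8,-41.3,0],"rot":[0,0,0]},{"hand":0,"xyz":[20.8,-41.3,0],"rot":[0,0,0]},{"hand":0,"xyz":[10.4,-20.6,0],"rot":[0,0,0]},{"hand":0,"xyz":[0,0,0],"rot":[0,0,0]}]'
python3 - <<'E'
from workcell import *
from h import *
import cv2
s=arm.state();print(s["t"],s["eef_pos"],s["tcp_rot"],s["wrist_force"],s["width"])
c=get_calibration("wrist");im=get_image("wrist");cv2.imwrite("pics/w1.png",im)
np.save("w1.npy",c,allow_pickle=True)
E
```

```text
t: 0.65
eef_pos: [0.3142, 0.3271, 0.2053]
tcp_rot: [0.475, 0.88, -0.0, 0.0]
wrist_force: [-0.1, -0.0, 1.0]
width: 0.0573
t: 1.15
eef_pos: [0.4183, 0.1205, 0.2055]
tcp_rot: [0.718, 0.696, 0.0, 0.0]
wrist_force: [-0.4, 0.2, 0.7]
width: 0.0173
t: 1.65
eef_pos: [0.4921, -0.025, 0.2049]
tcp_rot: [0.758, 0.652, -0.0, 0.0]
wrist_force: [-0.1, 0.4, -0.2]
width: 0.0004
1.65 [ 0.49206124 -0.025004    0.20494252] [ 7.58443970e-01  6.51738093e-01 -3.12140878e-04  3.25907689e-04] [-0.11604706  0.37294402 -0.21304786] 0.000374613109255917
```

View pics/w1.png

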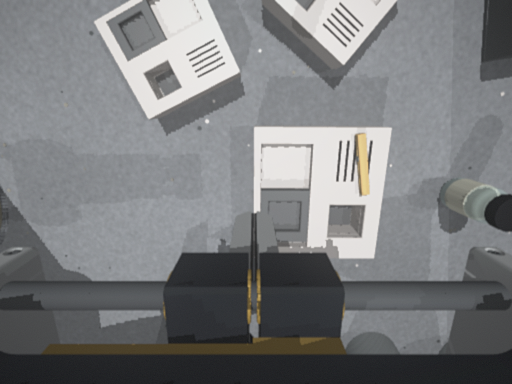

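The wrist picture shows the box square with the view: top corners at about (254,127), (391,127), (374,258), dip around (284,211). I'll enlarge it and refine.

```bash
python3 - <<'E'
import cv2
a=cv2.imread("pics/w1.png")[115:270,240:400]
cv2.imwrite("pics/w1c.png",cv2.resize(a,None,fx=3.8,fy=3.8,interpolation=cv2.INTER_CUBIC))
E
```

```text
(no output)
```

View pics/w1c.png

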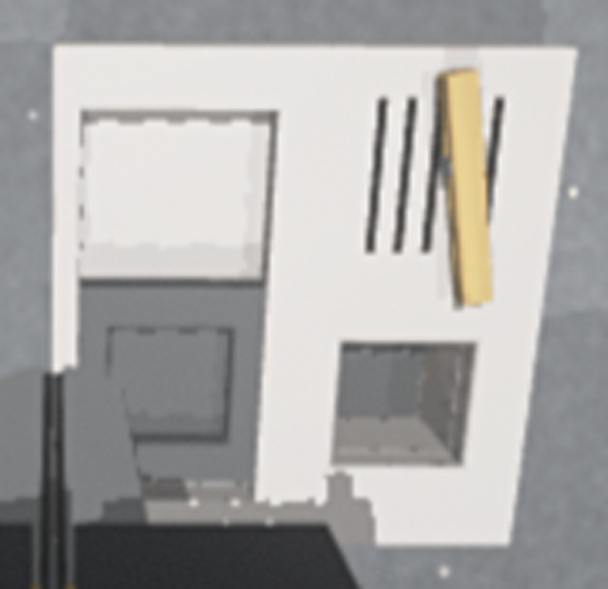

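```bash
python3 - <<'E'
from h import *
c=np.load("w1.npy",allow_pickle=True).item()
f=lambda u,v,z=.066:ray(c,240+(u+.5)/3.8-.5,115+(v+.5)/3.8-.5,z)[:2]
D=[((53,45),(-80,85)),((577,48),(80,85)),((511,545),(80,-85)),((80,110),(-72,66)),((278,112),(-10,66)),((340,343),(16,-11)),((477,343),(60,-11)),((463,465),(60,-55)),((332,463),(16,-55))]
Q=np.array([f(*d[0]) for d in D]);P=np.array([d[1] for d in D])/1e3
a,R,T=fit(P,Q);print(np.degrees(a),T,((Q-(P@R.T+T))*1e3).round(1).tolist())
for n,uv in [("cov",(80,284)),("covR",(265,284)),("dip",(108,328)),("dipTR",(235,328)),("dipBR",(228,440))]:print(n,(R.T@(f(*uv)-T)*1e3).round(1))
np.savez("box.npz",R=R,T=T)
tcp=np.array([.4921,-.0250])
for p in [(-41,-27),(-41,-33)]: w=T+R@(np.array(p)/1e3);print(p,w,(w-tcp)*1e3)
print("10mm box y",R@[0,10])
E
```

```text
-8.664462478821827 [ 0.56918791 -0.06074093] [[-0.5, 0.8], [0.6, -0.0], [0.7, -1.0], [-0.1, -0.1], [-0.3, -0.6], [-1.0, 0.3], [0.5, 0.1], [0.6, -0.2], [-0.4, 0.6]]
cov [-71.6   9.4]
covR [-11.1   9.5]
dip [-62.3  -5.7]
dipTR [-20.2  -5.7]
dipBR [-20.7 -45.9]
(-41, -27) [ 0.52458833 -0.08125623] [ 32.48833397 -56.25623363]
(-41, -33) [ 0.52368445 -0.08718776] [ 31.58444789 -62.18775872]
10mm box y [1.50647681 9.88587516]
```

```bash
python3 -m pendant '[{"hand":0,"xyz":[16,-28.5,-25],"rot":[0,0,0]},{"hand":0,"xyz":[15.5,-28.5,-25],"rot":[0,0,0]},{"hand":0,"xyz":[0,0,-40],"rot":[0,0,0]},{"hand":0,"xyz":[0,0,-38],"rot":[0,0,0]},{"hand":0,"xyz":[0,0,0],"rot":[0,0,0]}]' 
python3 - <<'E'
from workcell import *
from h import *
import cv2
s=arm.state();print(s["t"],s["eef_pos"],s["wrist_force"])
c=get_calibration("wrist");im=get_image("wrist");sc=get_image("scene")
np.save("w2.npy",c,allow_pickle=True)
cv2.imwrite("pics/w2.png",im);cv2.imwrite("pics/s2.png",cv2.resize(sc[150:270,180:320],None,fx=5,fy=5,interpolation=cv2.INTER_CUBIC))
E
```

```text
t: 2.2
eef_pos: [0.5172, -0.0765, 0.0732]
tcp_rot: [0.757, 0.654, -0.003, -0.005]
wrist_force: [-0.3, -0.3, -0.4]
width: 0.0004
2.2 [ 0.51723842 -0.07646335  0.07318534] [-0.28498264 -0.29063046 -0.36386418]
```

View pics/w2.png

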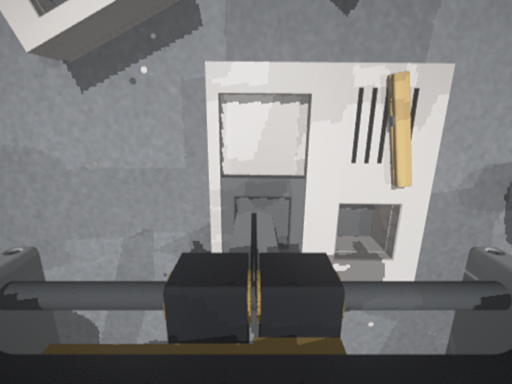

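View pics/s2.png

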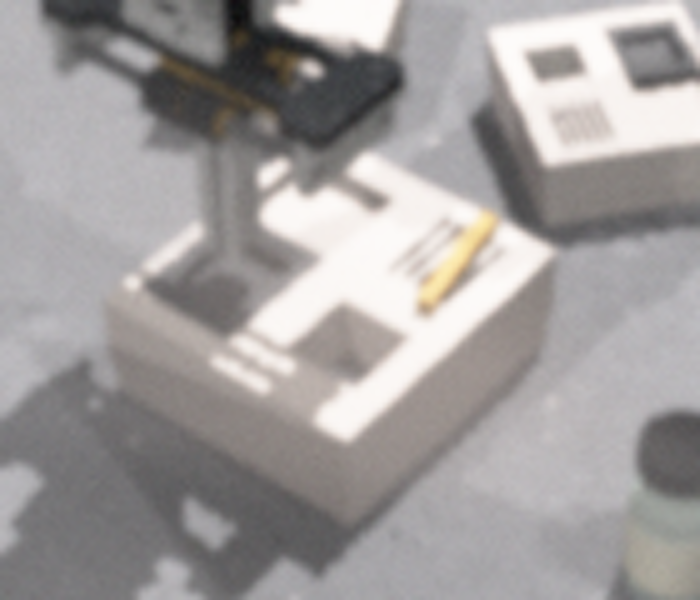

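The wrist view shows the fingertip over the dip's centre-right. Dip upper edge is at row 197, columns 234-291. I'll refit from this closer view.

```bash
python3 - <<'E'
import cv2
a=cv2.imread("pics/w2.png")[50:270,195:460]
cv2.imwrite("pics/w2c.png",cv2.resize(a,None,fx=2.7,fy=2.7,interpolation=cv2.INTER_CUBIC))
E
```

```text
(no output)
```

View pics/w2c.png

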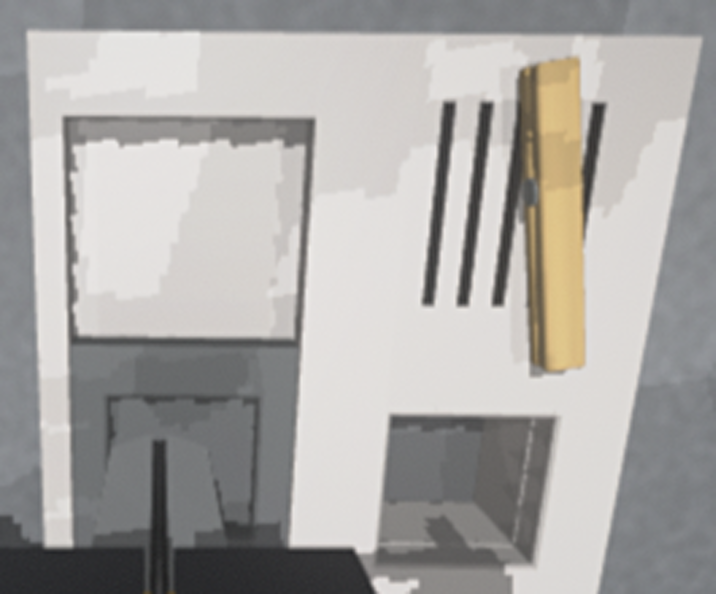

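```bash
python3 - <<'E'
from h import *
from workcell import *
c=np.load("w2.npy",allow_pickle=True).item()
f=lambda u,v,z=.066:ray(c,195+(u+.5)/2.7-.5,50+(v+.5)/2.7-.5,z)[:2]
D=[((27,30),(-80,85)),((702,38),(80,85)),((64,118),(-72,66)),((315,118),(-10,66)),((388,415),(16,-11)),((560,415),(60,-11)),((535,566),(60,-55)),((376,564),(16,-55))]
Q=np.array([f(*d[0]) for d in D]);P=np.array([d[1] for d in D])/1e3
a,R,T=fit(P,Q);print(np.degrees(a),T,((Q-(P@R.T+T))*1e3).round(1).tolist())
for n,uv in [("cov",(70,342)),("covR",(297,343)),("dip",(108,397)),("dipTR",(259,398))]:print(n,(R.T@(f(*uv)-T)*1e3).round(1))
np.savez("box.npz",R=R,T=T)
s=arm.state();print(s["eef_pos"],s["tcp_rot"]);t=s["eef_pos"][:2]
print("tcp in box mm",R.T@(t-T)*1e3)
print(proj(c,s["eef_pos"]))
from scipy.spatial.transform import Rotation as Ro
r=Ro.from_quat(s["tcp_rot"]).as_matrix();print(r.round(4))
want=np.array([[R[0,1],R[0,0],0],[R[1,1],R[1,0],0],[0,0,-1]]);print(np.linalg.det(want),np.degrees(Ro.from_matrix(want@r.T).as_rotvec()))
E
```

```text
-8.759893894093302 [ 0.56893509 -0.06047242] [[-0.4, 0.7], [0.5, -0.2], [-0.1, -0.3], [-0.3, 0.2], [-1.3, 0.7], [1.5, 0.8], [1.0, -1.1], [-0.9, -0.9]]
cov [-71.9   9. ]
covR [-11.4   9.4]
dip [-61.9  -6.2]
dipTR [-20.8  -6.1]
[ 0.52183407 -0.07783794  0.07782572] [ 7.56655230e-01  6.53813804e-01 -1.52542693e-04 -5.91320576e-04]
tcp in box mm [-43.90693285 -24.33616253]
(np.float64(258.9974381823118), np.float64(226.2886450888036))
[[ 1.451e-01  9.894e-01 -1.000e-03]
 [ 9.894e-01 -1.451e-01  7.000e-04]
 [ 5.000e-04 -1.100e-03 -1.000e+00]]
0.9999999999999998 [-0.0400529  -0.05738298 -0.41944708]
```

```bash
python3 -m pendant '[{"hand":0,"xyz":[0,0,0],"rot":[0,0,0]},{"hand":0,"xyz":[0,0,-8],"rot":[0,0,0]},{"hand":0,"xyz":[0,0,-8],"rot":[0,0,0]},{"hand":0,"xyz":[0,0,0],"rot":[0,0,0]},{"hand":0,"xyz":[0,0,0],"rot":[0,0,0]}]' 
cat > st.py <<'E'
from workcell import *
from h import *
b=np.load("box.npz");s=arm.state();p=b["R"].T@(s["eef_pos"][:2]-b["T"])*1e3;f=b["R"].T@s["wrist_force"][:2]
print(s["t"],"box",p.round(1),"z",(s["eef_pos"][2]*1e3).round(1),"Fbox",f.round(1),s["wrist_force"][2].round(1))
E
python3 st.py
```

```text
t: 2.8
eef_pos: [0.5221, -0.0791, 0.0614]
tcp_rot: [0.757, 0.653, -0.0, -0.0]
wrist_force: [0.2, -0.4, 0.3]
width: 0.0004
2.8 box [-43.4 -25.6] z 61.4 Fbox [ 0.2 -0.4] 0.3
```

```bash
python3 -m pendant '[{"hand":0,"xyz":[2.5,7.9,-1.5],"rot":[0,0,0]},{"hand":0,"xyz":[1.2,7.9,0],"rot":[0,0,0]},{"hand":0,"xyz":[1.2,7.9,0],"rot":[0,0,0]},{"hand":0,"xyz":[1.2,7.9,0],"rot":[0,0,0]},{"hand":0,"xyz":[1.2,7.9,0],"rot":[0,0,0]}]' 
python3 st.py
python3 -m pendant '[{"hand":0,"xyz":[1.2,7.9,0],"rot":[0,0,0]},{"hand":0,"xyz":[1.2,7.9,0],"rot":[0,0,0]},{"hand":0,"xyz":[0,0,0],"rot":[0,0,0]}]' 
python3 st.py
python3 - <<'E'
from workcell import *
import cv2
cv2.imwrite("pics/w3.png",get_image("wrist"))
E
```

```text
t: 3.3
eef_pos: [0.53, -0.039, 0.0601]
tcp_rot: [0.757, 0.653, 0.0, 0.0]
wrist_force: [0.7, -0.9, 0.3]
width: 0.0007
3.3 box [-41.7  15.3] z 60.1 Fbox [ 0.9 -0.8] 0.3
t: 3.6
eef_pos: [0.5318, -0.0225, 0.06]
tcp_rot: [0.757, 0.654, 0.0, -0.0]
wrist_force: [-0.1, 0.3, 0.1]
width: 0.0001
3.6 box [-42.5  31.9] z 60.0 Fbox [-0.2  0.3] 0.1
```

View pics/w3.png

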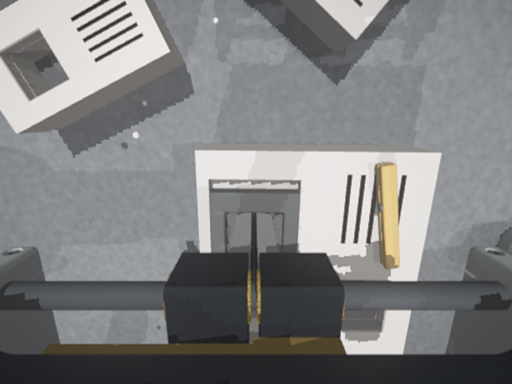

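The cover's front edge (row ~190) is short of the track's end (row 180) by several mm. I'll carry on gently to the stop.

```bash
python3 -m pendant '[{"hand":0,"xyz":[0.6,4,0],"rot":[0,0,0]},{"hand":0,"xyz":[0.6,4,0],"rot":[0,0,0]},{"hand":0,"xyz":[0,0,0],"rot":[0,0,0]}]' 
python3 st.py
python3 -m pendant '[{"hand":0,"xyz":[0.2,1.5,0],"rot":[0,0,0]},{"hand":0,"xyz":[0,0,0],"rot":[0,0,0]}]' 
python3 st.py
```

```text
t: 3.95
eef_pos: [0.5329, -0.0154, 0.0599]
tcp_rot: [0.757, 0.653, -0.0, -0.0]
wrist_force: [-0.6, 0.0, -0.4]
width: 0.0004
3.95 box [-42.5  39. ] z 59.9 Fbox [-0.6 -0.1] -0.4
t: 4.15
eef_pos: [0.5332, -0.0146, 0.0599]
tcp_rot: [0.757, 0.653, -0.0, 0.0]
wrist_force: [-0.5, -1.0, -1.0]
width: -0.0001
4.15 box [-42.3  39.9] z 59.9 Fbox [-0.3 -1. ] -1.0
```

```bash
python3 -m pendant '[{"hand":0,"xyz":[0.2,1.2,0],"rot":[0,0,0]},{"hand":0,"xyz":[0,0,0],"rot":[0,0,0]}]' 
python3 st.py
python3 -m pendant '[{"hand":0,"xyz":[0.2,1.2,0],"rot":[0,0,0]},{"hand":0,"xyz":[0,0,0],"rot":[0,0,0]}]' 
python3 st.py
```

```text
t: 4.35
eef_pos: [0.5332, -0.0145, 0.0599]
tcp_rot: [0.757, 0.654, -0.001, 0.001]
wrist_force: [-0.8, -4.7, -0.3]
width: 0.0003
4.35 box [-42.4  40. ] z 59.9 Fbox [-0.1 -4.8] -0.3
t: 4.55
eef_pos: [0.5332, -0.0144, 0.0599]
tcp_rot: [0.757, 0.654, -0.002, 0.001]
wrist_force: [-2.9, -7.6, -0.2]
width: 0.0005
4.55 box [-42.3  40.1] z 59.9 Fbox [-1.8 -8. ] -0.2
```

The force rises to 8 N with no motion, so the cover is at its stop. I'll back off, lift, and go over the round well.

```bash
python3 -m pendant '[{"hand":0,"xyz":[-1,-6,0],"rot":[0,0,0]},{"hand":0,"xyz":[0,0,15],"rot":[0,0,0]},{"hand":0,"xyz":[0,0,15],"rot":[0,0,0]},{"hand":0,"xyz":[-5,-35,0],"rot":[0,0,0]},{"hand":0,"xyz":[-5,-35,0],"rot":[0,0,0]}]' 
python3 -m pendant '[{"hand":0,"xyz":[0,0,0],"rot":[0,0,0]},{"hand":0,"xyz":[0,0,0],"rot":[0,0,0]},{"hand":0,"xyz":[0,0,0],"rot":[0,0,0]}]' 
python3 st.py
python3 - <<'E'
from workcell import *
from h import *
import cv2
np.save("w4.npy",get_calibration("wrist"),allow_pickle=True)
cv2.imwrite("pics/w4.png",get_image("wrist"))
sc=get_image("scene")
cv2.imwrite("pics/s4.png",cv2.resize(sc[150:270,180:320],None,fx=5,fy=5,interpolation=cv2.INTER_CUBIC))
E
```

```text
t: 5.05
eef_pos: [0.5238, -0.0877, 0.0908]
tcp_rot: [0.756, 0.654, 0.001, 0.001]
wrist_force: [0.6, 0.1, -0.2]
width: 0.0005
t: 5.35
eef_pos: [0.5229, -0.087, 0.0899]
tcp_rot: [0.757, 0.653, 0.0, -0.0]
wrist_force: [-0.9, -0.3, 0.4]
width: 0.0006
5.35 box [-41.5 -33.3] z 89.9 Fbox [-0.9 -0.4] 0.4
```

View pics/w4.png

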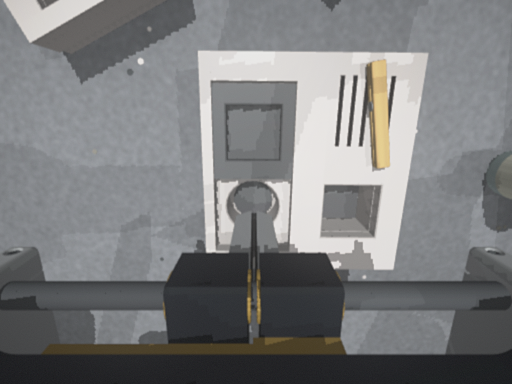

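View pics/s4.png

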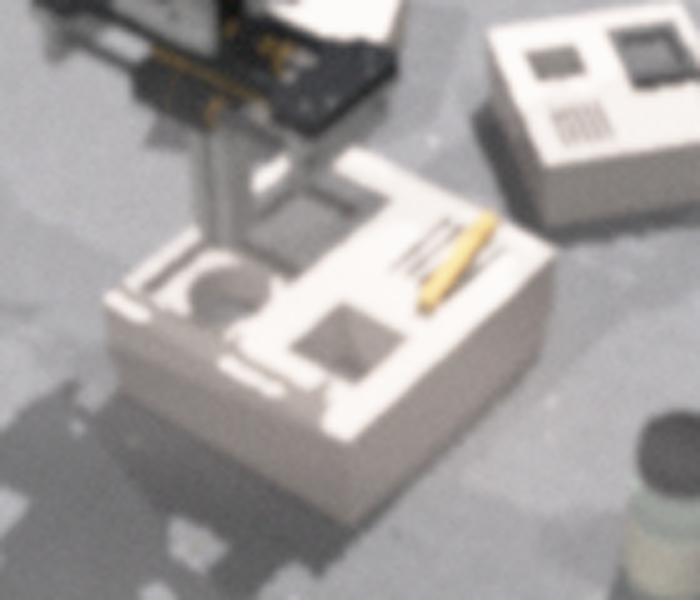

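The cover is at the far end of the track (rows 82-180) and the round well is clear (px 227-279, row ~202). I'll check the well's centre against the TCP.

```bash
python3 - <<'E'
from h import *
import cv2
a=cv2.imread("pics/w4.png")[40:280,190:440]
cv2.imwrite("pics/w4c.png",cv2.resize(a,None,fx=2.5,fy=2.5,interpolation=cv2.INTER_CUBIC))
E
```

```text
(no output)
```

View pics/w4c.png

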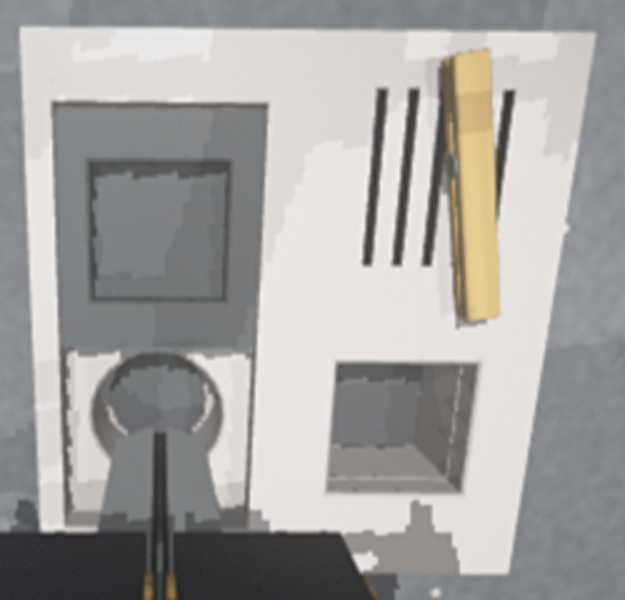

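```bash
python3 - <<'E'
from h import *
c=np.load("w4.npy",allow_pickle=True).item()
f=lambda u,v,z=.066:ray(c,190+(u+.5)/2.5-.5,40+(v+.5)/2.5-.5,z)[:2]
D=[((20,27),(-80,85)),((596,32),(80,85)),((509,575),(80,-85)),((52,102),(-72,66)),((270,103),(-10,66)),((335,361),(16,-11)),((481,361),(60,-11)),((462,495),(60,-55)),((326,492),(16,-55))]
Q=np.array([f(*d[0]) for d in D]);P=np.array([d[1] for d in D])/1e3
a,R,T=fit(P,Q);print(np.degrees(a),T,((Q-(P@R.T+T))*1e3).round(1).tolist())
L=R.T@(f(91,408,.054)-T);Rr=R.T@(f(223,408,.054)-T);U=R.T@(f(158,352,.054)-T)
print("well L,R,top",L*1e3,Rr*1e3,U*1e3)
print("tcp",R.T@(np.array([.5229,-.0870])-T)*1e3)
E
```

```text
-8.805231406952112 [ 0.56900807 -0.06043123] [[-0.5, 0.4], [0.4, 0.3], [0.6, -1.4], [-0.3, -0.1], [0.2, 0.1], [-1.2, 1.1], [1.1, 1.1], [0.5, -1.2], [-0.9, -0.2]]
well L,R,top [-64.0697772  -30.45312381] [-19.01504348 -30.11433134] [-41.35012222 -10.59726566]
tcp [-41.4976131  -33.31367993]
```

The box hasn't moved and the TCP is centred over the well. I'll descend.

```bash
python3 -m pendant '[{"hand":0,"xyz":[0,0,-18],"rot":[0,0,0]},{"hand":0,"xyz":[0,0,-18],"rot":[0,0,0]},{"hand":0,"xyz":[0,0,-14],"rot":[0,0,0]},{"hand":0,"xyz":[0,0,-2],"rot":[0,0,0]},{"hand":0,"xyz":[0,0,0],"rot":[0,0,0]}]';python3 st.py
```

```text
t: 5.95
eef_pos: [0.5227, -0.0872, 0.0378]
tcp_rot: [0.757, 0.654, -0.0, -0.0]
wrist_force: [-0.4, -0.4, 0.4]
width: 0.0002
5.95 box [-41.6 -33.5] z 37.8 Fbox [-0.3 -0.5] 0.4
```

```bash
python3 -m pendant '[{"hand":0,"xyz":[0,0,-3],"rot":[0,0,0]},{"hand":0,"xyz":[0,0,-2],"rot":[0,0,0]},{"hand":0,"xyz":[0,0,-2],"rot":[0,0,0]},{"hand":0,"xyz":[0,0,-1.5],"rot":[0,0,0]},{"hand":0,"xyz":[0,0,0],"rot":[0,0,0]}]';python3 st.py; python3 -m pendant '[{"hand":0,"xyz":[0,0,-1],"rot":[0,0,0]},{"hand":0,"xyz":[0,0,0],"rot":[0,0,0]}]';python3 st.py
```

```text
t: 6.45
eef_pos: [0.5235, -0.088, 0.0299]
tcp_rot: [0.757, 0.653, 0.001, 0.001]
wrist_force: [0.1, 1.7, 3.0]
width: 0.0004
6.45 box [-40.7 -34.1] z 29.9 Fbox [-0.1  1.7] 3.0
t: 6.65
eef_pos: [0.5235, -0.088, 0.0292]
tcp_rot: [0.757, 0.653, 0.001, 0.001]
wrist_force: [0.6, 1.3, 5.7]
width: 0.0002
6.65 box [-40.7 -34.1] z 29.2 Fbox [0.4 1.4] 5.7
```

```bash
python3 -m pendant '[{"hand":0,"xyz":[0,0,-1],"rot":[0,0,0]},{"hand":0,"xyz":[0,0,0],"rot":[0,0,0]}]';python3 st.py;  python3 -m pendant '[{"hand":0,"xyz":[0,0,-0.5],"rot":[0,0,0]},{"hand":0,"xyz":[0,0,0],"rot":[0,0,0]}]';python3 st.py
```

```text
t: 6.85
eef_pos: [0.5236, -0.088, 0.0291]
tcp_rot: [0.757, 0.653, 0.001, 0.001]
wrist_force: [-0.9, 1.3, 12.2]
width: 0.0006
6.85 box [-40.7 -34.1] z 29.1 Fbox [-1.1  1.1] 12.2
t: 7.05
eef_pos: [0.5236, -0.088, 0.029]
tcp_rot: [0.757, 0.653, 0.001, 0.001]
wrist_force: [-2.0, 2.2, 16.2]
width: 0.0005
7.05 box [-40.6 -34.1] z 29.0 Fbox [-2.3  1.9] 16.2
```

The key is hard against its stop (z 29.0 mm, 16 N). It has been down about 0.3 s, so I'll hold it about 0.8 s more.

```bash
python3 -m pendant '[{"hand":0,"xyz":[0,0,0],"rot":[0,0,0]},{"hand":0,"xyz":[0,0,0],"rot":[0,0,0]},{"hand":0,"xyz":[0,0,0],"rot":[0,0,0]},{"hand":0,"xyz":[0,0,0],"rot":[0,0,0]}]';python3 st.py;  python3 -m pendant '[{"hand":0,"xyz":[0,0,0],"rot":[0,0,0]},{"hand":0,"xyz":[0,0,0],"rot":[0,0,0]},{"hand":0,"xyz":[0,0,0],"rot":[0,0,0]},{"hand":0,"xyz":[0,0,0],"rot":[0,0,0]}]';python3 st.py
python3 -m pendant '[{"hand":0,"xyz":[0,0,5],"rot":[0,0,0]},{"hand":0,"xyz":[0,0,10],"rot":[0,0,0]},{"hand":0,"xyz":[0,0,20],"rot":[0,0,0]},{"hand":0,"xyz":[0,0,28],"rot":[0,0,0]},{"hand":0,"xyz":[0,0,0],"rot":[0,0,0]}]';python3 st.py
```

```text
t: 7.45
eef_pos: [0.5236, -0.088, 0.029]
tcp_rot: [0.757, 0.653, 0.001, 0.001]
wrist_force: [-2.1, 2.3, 15.1]
width: 0.0006
7.45 box [-40.6 -34.1] z 29.0 Fbox [-2.4  2. ] 15.1
t: 7.85
eef_pos: [0.5236, -0.088, 0.029]
tcp_rot: [0.757, 0.653, 0.001, 0.001]
wrist_force: [-1.2, 1.7, 15.3]
width: 0.0008
7.85 box [-40.6 -34.1] z 29.0 Fbox [-1.4  1.5] 15.3
t: 8.35
eef_pos: [0.5247, -0.0889, 0.093]
tcp_rot: [0.757, 0.653, 0.001, 0.003]
wrist_force: [0.2, 0.5, -0.0]
width: 0.0005
8.35 box [-39.3 -34.9] z 93.0 Fbox [0.1 0.5] -0.0
```

```bash
python3 -m pendant '[{"hand":0,"xyz":[4.6,30,0],"rot":[0,0,0]},{"hand":0,"xyz":[4.6,30,0],"rot":[0,0,0]},{"hand":0,"xyz":[0,0,-10],"rot":[0,0,0]},{"hand":0,"xyz":[0,0,0],"rot":[0,0,0]},{"hand":0,"xyz":[0,0,0],"rot":[0,0,0]}]';python3 st.py
python3 - <<'E'
from workcell import *
import cv2
cv2.imwrite("pics/w5.png",get_image("wrist"))
E
```

```text
t: 8.85
eef_pos: [0.531, -0.0286, 0.079]
tcp_rot: [0.757, 0.653, -0.001, -0.001]
wrist_force: [-0.4, -0.1, -0.2]
width: 0.0002
8.85 box [-42.3  25.7] z 79.0 Fbox [-0.4 -0.2] -0.2
```

View pics/w5.png

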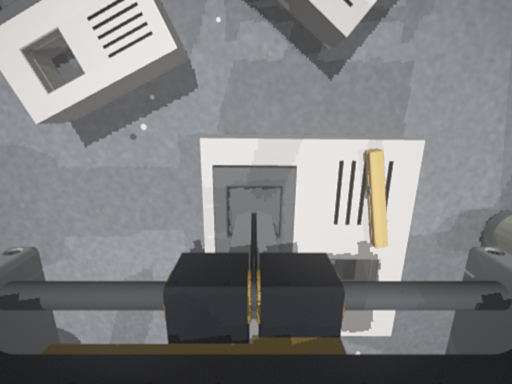

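The fingertip is over the dip of the open cover (dip px 228-281, row 187 down). I'll enter and push the cover shut.

```bash
python3 -m pendant '[{"hand":0,"xyz":[0.2,1,-10],"rot":[0,0,0]},{"hand":0,"xyz":[0.2,1,-9],"rot":[0,0,0]},{"hand":0,"xyz":[0,0,0],"rot":[0,0,0]},{"hand":0,"xyz":[0,0,0],"rot":[0,0,0]}]';python3 st.py
python3 -m pendant '[{"hand":0,"xyz":[-1.2,-8,0],"rot":[0,0,0]},{"hand":0,"xyz":[-1.2,-8,0],"rot":[0,0,0]},{"hand":0,"xyz":[-1.2,-8,0],"rot":[0,0,0]},{"hand":0,"xyz":[-1.2,-8,0],"rot":[0,0,0]},{"hand":0,"xyz":[-1.2,-8,0],"rot":[0,0,0]}]';python3 st.py
```

```text
t: 9.3
eef_pos: [0.532, -0.0261, 0.0604]
tcp_rot: [0.757, 0.653, -0.0, -0.0]
wrist_force: [0.3, -0.0, 1.0]
width: 0.0009
9.3 box [-41.7  28.3] z 60.4 Fbox [0.3 0. ] 1.0
t: 9.8
eef_pos: [0.5263, -0.0668, 0.0611]
tcp_rot: [0.757, 0.653, 0.0, 0.0]
wrist_force: [0.5, 0.9, -0.2]
width: 0.0006
9.8 box [-41.2 -12.7] z 61.1 Fbox [0.4 1. ] -0.2
```

```bash
python3 -m pendant '[{"hand":0,"xyz":[-1.2,-8,0],"rot":[0,0,0]},{"hand":0,"xyz":[-1.2,-8,0],"rot":[0,0,0]},{"hand":0,"xyz":[-0.6,-5,0],"rot":[0,0,0]},{"hand":0,"xyz":[0,0,0],"rot":[0,0,0]}]';python3 st.py
```

```text
t: 10.2
eef_pos: [0.5234, -0.088, 0.061]
tcp_rot: [0.757, 0.653, -0.0, 0.0]
wrist_force: [-0.8, 0.2, 0.2]
width: 0.0007
10.2 box [-40.8 -34.2] z 61.0 Fbox [-0.8  0. ] 0.2
```

Expected end is near box y -46, so about 12 mm remains.

```bash
python3 -m pendant '[{"hand":0,"xyz":[-0.7,-4,-0.5],"rot":[0,0,0]},{"hand":0,"xyz":[-0.7,-4,0],"rot":[0,0,0]},{"hand":0,"xyz":[-0.2,-2,0],"rot":[0,0,0]},{"hand":0,"xyz":[0,0,0],"rot":[0,0,0]},{"hand":0,"xyz":[0,0,0],"rot":[0,0,0]}]';python3 st.py
python3 -m pendant '[{"hand":0,"xyz":[-0.2,-1.5,0],"rot":[0,0,0]},{"hand":0,"xyz":[0,0,0],"rot":[0,0,0]}]';python3 st.py
```

```text
t: 10.7
eef_pos: [0.5217, -0.0971, 0.0604]
tcp_rot: [0.757, 0.653, -0.0, 0.0]
wrist_force: [0.0, -0.1, -0.8]
width: 0.0007
10.7 box [-41.1 -43.4] z 60.4 Fbox [ 0.  -0.1] -0.8
t: 10.9
eef_pos: [0.5215, -0.0978, 0.0604]
tcp_rot: [0.757, 0.653, 0.0, -0.0]
wrist_force: [-0.1, 2.0, 1.2]
width: 0.0008
10.9 box [-41.2 -44.1] z 60.4 Fbox [-0.4  2. ] 1.2
```

```bash
for i in 1; do python3 -m pendant '[{"hand":0,"xyz":[-0.2,-1.2,0],"rot":[0,0,0]},{"hand":0,"xyz":[0,0,0],"rot":[0,0,0]}]';python3 st.py; python3 -m pendant '[{"hand":0,"xyz":[-0.2,-1.2,0],"rot":[0,0,0]},{"hand":0,"xyz":[0,0,0],"rot":[0,0,0]}]';python3 st.py;done
```

```text
t: 11.1
eef_pos: [0.5215, -0.0979, 0.0604]
tcp_rot: [0.757, 0.653, 0.001, -0.001]
wrist_force: [0.8, 6.3, 0.2]
width: 0.0007
11.1 box [-41.2 -44.3] z 60.4 Fbox [-0.2  6.3] 0.2
t: 11.3
eef_pos: [0.5215, -0.098, 0.0604]
tcp_rot: [0.758, 0.653, 0.002, -0.002]
wrist_force: [1.5, 9.1, 0.5]
width: 0.0005
11.3 box [-41.2 -44.3] z 60.4 Fbox [0.1 9.2] 0.5
```

Same sign of a hard stop (9 N, no motion). I'll back off, lift and check visually.

```bash
python3 -m pendant '[{"hand":0,"xyz":[1,7,0],"rot":[0,0,0]},{"hand":0,"xyz":[0,0,0],"rot":[0,0,0]},{"hand":0,"xyz":[0,0,20],"rot":[0,0,0]},{"hand":0,"xyz":[0,0,40],"rot":[0,0,0]},{"hand":0,"xyz":[0,0,40],"rot":[0,0,0]}]'
python3 -m pendant '[{"hand":0,"xyz":[-10,-40,20],"rot":[0,0,0]},{"hand":0,"xyz":[-10,-40,0],"rot":[0,0,0]},{"hand":0,"xyz":[-10,-40,0],"rot":[0,0,0]},{"hand":0,"xyz":[0,0,0],"rot":[0,0,0]},{"hand":0,"xyz":[0,0,0],"rot":[0,0,0]}]'
python3 - <<'E'
from workcell import *
from h import *
import cv2
np.save("w6.npy",get_calibration("wrist"),allow_pickle=True)
w=get_image("wrist");t=get_image("top")
cv2.imwrite("pics/w6.png",w);cv2.imwrite("pics/t6.png",t)
cv2.imwrite("pics/t6c.png",cv2.resize(t[155:235,235:330],None,fx=7,fy=7,interpolation=cv2.INTER_CUBIC))
E
```

```text
t: 11.8
eef_pos: [0.5214, -0.0945, 0.161]
tcp_rot: [0.757, 0.653, -0.001, -0.0]
wrist_force: [0.7, 0.1, -0.2]
width: 0.0004
t: 12.3
eef_pos: [0.4917, -0.2148, 0.1803]
tcp_rot: [0.758, 0.652, -0.0, -0.0]
wrist_force: [1.0, 0.7, 0.4]
width: 0.0004
```

View pics/w6.png

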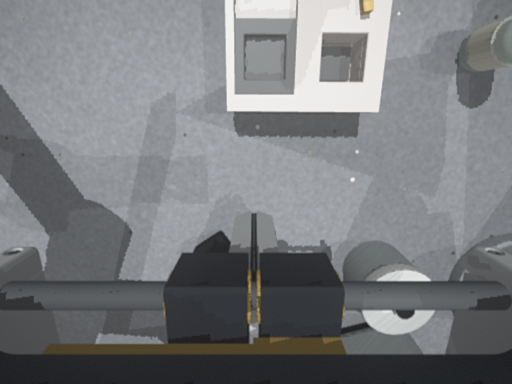

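View pics/t6c.png

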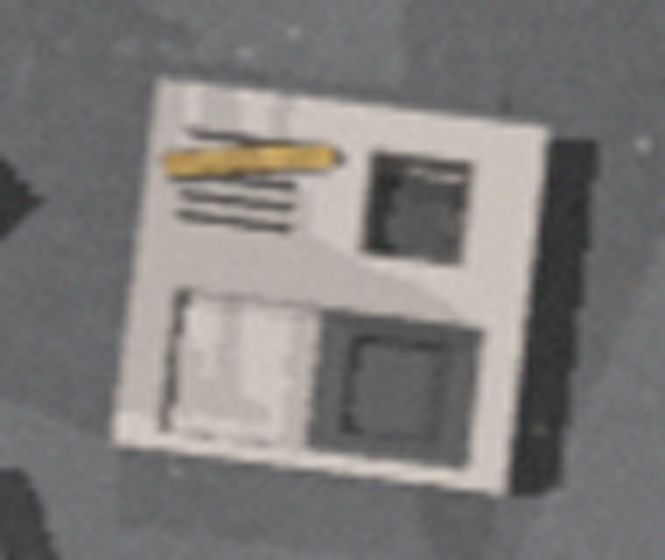

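The top view shows the box corners and peg unchanged, and the cover's left edge moved from column 308 to 323. I'll measure the residual in the wrist crop.

```bash
python3 - <<'E'
import cv2
a=cv2.imread("pics/w6.png")[0:125,215:400]
cv2.imwrite("pics/w6c.png",cv2.resize(a,None,fx=4,fy=4,interpolation=cv2.INTER_CUBIC))
from workcell import *
from h import *
c=get_calibration("top");b=np.load("box.npz")
f=lambda u,v,z=.066:ray(c,235+(u+.5)/7-.5,155+(v+.5)/7-.5,z)[:2]
P=np.array([[80,85],[80,-85],[-80,-85],[-80,85]])/1e3
a,R,T=fit(P,np.array([f(157,78),f(550,127),f(508,495),f(113,442)]))
for uv in [(323,314),(308,448),(355,336),(447,347),(435,442),(342,432)]: print((R.T@(f(*uv)-T)*1e3).round(1))
E
```

```text
[-13.2   2.3]
[-71.3   1.7]
[-20.9 -12.5]
[-20.6 -52.5]
[-61.9 -52.2]
[-62.7 -12. ]
```

View pics/w6c.png

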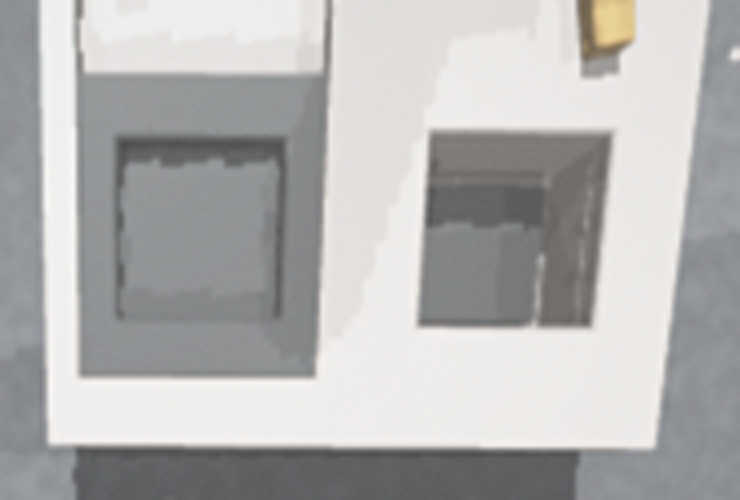

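The crop shows no gap between the cover (bottom edge row 377) and the track's end. The cover edge measures y ≈ 2.0 mm, where shut is 2.0. The arm is clear at z = 0.18 m, so I'm handing in.

```bash
python3 st.py; python3 -c "
from workcell import arm
print(arm.sign_off())"
```

```text
12.4 box [ -52.7 -162.7] z 180.3 Fbox [ 0.6 -0.1] 0.2
the job is handed in; nothing more can be done
None
```

I opened the cover, pressed the round key down, let it come up, shut the cover again, and handed the job in at 12.4 s with the arm clear.

- **Opening:** With shut fingers in the dip, I pushed the cover to its open stop. Force rose to 8 N with no further motion, and the picture showed the well entirely clear.
- **Key:** I pressed it to its stop at tip height 29.0 mm, with about 15 N on it, and held it down for about 1.2 s. I then lifted out of the well. I did not look into the well afterwards to see that the key had come up.
- **Closing:** I pushed the cover to its shut stop (9 N, no motion). In the last pictures its edge measures about 2.0 mm in box y, where shut is 2 mm, and there is no gap at the track's end.
- **Box, peg and test key:** The box corners and the peg sat at the same pixels before and after, and I never went near the square test key. I did not compare the other things on the bench one by one; the arm passed well clear of them.

**Checks that disagreed:**
- The top and wrist cameras placed the box 3–4 mm apart. I used the average for the first move and the wrist camera's value from then on, and the contacts fitted that.
- The finger travel between the two stops came out about 1.6 mm shorter than nominal. Both stops were still firm, and the pictures agreed with them.

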